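# Make up a sampling kit and a balance-check kit

### The job

Make up the two kits: the small amber bottle and the rubber stopper go in the oblong tray, the white jar and the steel weight in the round tray, one thing to a nest, with bottle, jar and weight standing upright. The stopper is stuck in the white slotted sleeve on the stand: push it out of the far end onto the rails with the wooden rod, and lay the rod back in its rest afterwards.

Things in the scene. Friction and masses are not known exactly. Their poses are not given: they have to be found in the camera images.
- bottle_mid (a point): Small amber glass bottle with a black cap, loose, upright on the bench: body 36 mm diameter up to 55 mm, then a shoulder and a 24 mm cap, 80 mm high overall, 90 g. Point on its axis half-way up (40 mm above its foot); z up.
- jar_mid (a point): Squat white plastic jar with a white lid, loose, upright on the bench: 46 mm diameter, lid (upper 14 mm) 48 mm, 48 mm high to the lid's flat top (a thin grey disc on it adds 1.5 mm), 80 g. Point on its axis 24 mm above its foot; z up.
- weight_mid (a point): Steel balance weight, loose, upright on the bench: cylinder of 32 mm diameter and 36 mm height with a neck and a 19 mm knob on top, 53 mm high overall, 220 g. Point on its axis 26.5 mm above its foot; z up.
- stopper_mid (a point): Dark rubber stopper, a plain cylinder 34 mm in diameter and 40 mm long, 45 g, at the start lying inside the white sleeve. Point at its centre; x along its axis.
- rod_mid (a point): Loose round wooden push rod, 12 mm diameter, 200 mm long, lying in its rest. Point at its centre; x along its length. Its axis is 34.5 mm above the bench when it lies in the rest.
- sleeve: Fixed stand, origin at its foot (z up) under the middle of a white slotted sleeve: 50 mm long, 37 mm bore along x, axis 50 mm up, 77 mm high in all. A spring shoe grips the stopper; sliding it to +x takes 5-10 N. The rod has 8 mm play round the axis. Beyond x=+25 mm two rails, 25 mm over both, carry the stopper on at the same height to a stop at x=+90 mm; fingers pass outside them. Base 8 mm.
- rod_rest: Fixed grey rest for the rod: base plate 150 x 45 x 6 mm with two V supports 12 mm thick at x = -60 and +60 mm, 42 mm high at their tips. The rod lies in both Vs along the rest's x axis, its middle over the origin. Origin at the centre of the underside; z up.
- oblong_tray: Fixed white oblong kit tray, plate 180 mm (along x) by 90 mm, 6 mm thick. Two shallow round nests, each a raised rim of 68 mm inner and 74 mm outer diameter, lie centred 45 mm from the tray's centre along its +x and -x axis; nest floor 6 mm above the bench, rim top 11 mm. Origin at the centre of the underside, z up.
- round_tray: Fixed white round kit tray, disc of 180 mm diameter, 6 mm thick. Two shallow round nests, each a raised rim of 68 mm inner and 74 mm outer diameter, lie centred 45 mm from the tray's centre along its +x and -x axis; nest floor 6 mm above the bench, rim top 11 mm. Origin at the centre of the underside, z up.
Things that resemble listed ones, but are neither listed nor needed, are in the scene too. What is shaped like the part that bears weight_mid but turquoise is not meant.

How it is judged (in metres and radians):
On the way:
1. the rod, pressing on the stopper, has slid it part-way out of the sleeve's far end (stopper's centre 20 mm beyond the sleeve's middle) (x of stopper_mid in the frame of sleeve above 0.02 m and contact force between rod and stopper above 0.3 N).
At the end, for the whole second after the job is handed in: Bottle and stopper in the nests of the oblong tray, jar and weight in those of the round tray, one each, either way round: within 20 mm of the nest centre along both tray axes, on its floor, the three standing ones within 0.12 rad of upright. Rod in its rest within 30 mm and 0.12 rad. All at rest (x of bottle_mid in the frame of oblong_tray between -0.065 and 0.065 m and y of bottle_mid in the frame of oblong_tray between -0.02 and 0.02 m and z of bottle_mid in the frame of oblong_tray below 0.05 m and linear speed of each of bottle, stopper, jar, weight, rod below 0.02 m/s and angle between each of bottle_mid, jar_mid, weight_mid's own z axis and vertical below 0.12 rad and x of stopper_mid in the frame of oblong_tray between -0.065 and 0.065 m and y of stopper_mid in the frame of oblong_tray between -0.02 and 0.02 m and z of stopper_mid in the frame of oblong_tray below 0.032 m and ((x of bottle_mid in the frame of oblong_tray above 0.025 m and x of stopper_mid in the frame of oblong_tray below -0.025 m) or (x of stopper_mid in the frame of oblong_tray above 0.025 m and x of bottle_mid in the frame of oblong_tray below -0.025 m)) and x of jar_mid in the frame of round_tray between -0.065 and 0.065 m and y of jar_mid in the frame of round_tray between -0.02 and 0.02 m and z of jar_mid in the frame of round_tray below 0.034 m and x of weight_mid in the frame of round_tray between -0.065 and 0.065 m and y of weight_mid in the frame of round_tray between -0.02 and 0.02 m and z of weight_mid in the frame of round_tray below 0.0365 m and ((x of jar_mid in the frame of round_tray above 0.025 m and x of weight_mid in the frame of round_tray below -0.025 m) or (x of weight_mid in the frame of round_tray above 0.025 m and x of jar_mid in the frame of round_tray below -0.025 m)) and horizontal distance between rod_mid and rod_rest below 0.03 m and z of rod_mid in the frame of rod_rest between 0.029 and 0.04 m and angle between the x axis of rod_mid and the x axis of rod_rest, either way round below 0.12 rad); the robot touches nothing.
It also fails if it takes over 128 s, if anything falls off the work surface, if the arm or the gripper's body presses on something with over 40 N, if the wrist force passes 120 N, or if a joint passes its speed limit or range.

### The arm

A 7-joint arm with a two-finger parallel gripper is mounted at the origin on the work surface. World frame = base frame: x ahead of the robot, y to its left, z up, the work surface at z = 0. Lengths are in m, angles in degrees, forces in N, time in s.
With the tool pointing down it reaches from about 0.425 to 0.875 m from the base axis. Payload 4.7 kg.
Tool frame: the origin (TCP) lies at the very end of the fingers, on their centre line; the grasp point (between the pads) lies 19 mm behind it; z points along the fingers, y is the line along which they close (so a half turn about z gives the same grasp; the last joint's range is limited). The gripper opens to 87 mm and grips with 3 to 60 N. Pads are 19 mm wide; open, the fingers measure 117 mm over their backs; the gripper's body (75 mm by 190 mm) begins 51 mm behind the grasp point.
Start: joints at [75.464, 18.392, -4.016, 83.108, 1.295, 78.541, -3.26], TCP at [0.172, -0.627, 0.223] pointing down, gripper open.
Joint ranges: [-163.93, 163.93], [-17.29, 119.83], [-79.2, 71.16], [3.27, 140.29], [-89.18, 269.18], [5.43, 117.66], [-154.24, 154.24]. Speed limits (degrees/s): [147.25, 147.25, 180, 180, 180, 180, 180].

### API

Orientations are given as [roll, pitch, yaw] about the fixed x, y, z axes, in that order (R = Rz(yaw) Ry(pitch) Rx(roll)).
In Python, from cell import telemetry, cams, env gives the robot as it stands.
- The arm moves only by the tool arm_command, never from a script. Its argument "series" is text: rows parted by semicolons, each of 5 numbers parted by spaces: the shift along the tool's x, y, z in mm, then the turn about the tool's z in rad, then the closure in counts, from 0 (fully open) to 255 (shut). A call has 1 to 20 rows; each row shifts and turns the commanded pose from where the row before left it, along the tool's axes as they then stand; what a row does not reach is not made up. A row lasts 1/12 s, in which the tool goes at most 41.7 mm and 7.16 degrees, less where a joint would pass 70% of its speed; a pose out of reach is approached as far as the arm can. A call is refused whole if a number of a shift passes 41.7 or a number of a turn 0.125, either way. A call with a gripper value outside its range is refused whole. The fingers move at their own pace and stop on an object; "squeeze" is the grip in N (left out, the last holds). Time passes only in rows, so rows that do not move let the fingers close. It gives the time, the measured TCP pose, the force, the opening and the grip force at its end, in the units of the state.
- telemetry.get_obs(): the state, without advancing time (a new reading comes with each control period).
- cams.read_camera(name): name is "scene" or "top"; returns the picture (384x512x3 uint8, blue, green, red); there is no depth.
- cams.calibration(name): a dict with "K" (3x3 intrinsics, pixels), "origin" and "rotation" of the camera in the world. Camera axes: x right, y down, z forward; pixel columns grow to the right and rows downward; lengths in m; the calibration is good to about 2 mm. A picture is of the moment at which its call begins. calibration takes no time and is no camera call.
- env.sign_off(): hands the job in; it is judged then, once.
The state is a dict: "time_s": time; "qpos": joint angles; "joint_velocities": joint speeds; "effort": joint torques, N m; "tool_pos": TCP position; "tool_rot": TCP orientation; "force": force on the tool from outside, world axes, zero at the start; "wrist_torque": the same for the moment, N m; "grip_width": finger opening in m; "grasp_force": force on a finger pad.
Only numpy, scipy, OpenCV 4.12 (cv2) and the standard library are available. Lean on these libraries where they do the work, as an engineer would, in place of code of your own. Each camera call takes 0.05 s, during which the arm holds its last target. There are 200 camera calls.

## Working session

There is one attempt and no reset: what is moved stays moved. The work goes in short steps, Python scripts to look and compute and a tool call to move; the robot and the scene stay as the last step left them, time stands still between calls to the robot, and variables do not carry over. Pictures are saved under pics/ and viewed, at most 14 in all, crops included, and the job is handed in when it is done.

Besides the shell and the picture viewer there is one more tool, called after "Emit:" by a JSON object that holds its "fn" and its "kwargs". arm_command: Moves the arm, as the interface text tells. Its arguments: {"type":"object","properties":{"series":{"type":"string"},"squeeze":{"type":"number"}},"required":["series"]}

```bash
ls; mkdir -p pics; python3 - <<'E'
from cell import telemetry,cams,env
import cv2
o=telemetry.get_obs();print(o['time_s'],o['tool_pos'],o['tool_rot'],o['qpos'],o['grip_width'])
for n in('scene','top'):
    im=cams.read_camera(n);cv2.imwrite(f'pics/{n}0.png',im);cv2.imwrite(f'pics/{n}0x.png',cv2.resize(im,(800,600),interpolation=cv2.INTER_CUBIC))
    c=cams.calibration(n);print(n,c)
E
```

```text
pics
0.0 [ 0.17182407 -0.62632624  0.22148641] [-1.79894302e+02  5.40633764e-03  1.53454525e+01] [75.46354291 18.43819646 -4.01666236 83.17319315  1.29514753 78.53956052
 -3.26182394] 0.08680486807563523
scene {'K': array([[479.8213592 ,   0.        , 252.87623615],
       [  0.        , 479.8213592 , 187.38208332],
       [  0.        ,   0.        ,   1.        ]]), 'origin': array([0.81994355, 0.43479007, 0.91057459]), 'rotation': array([-146.38890699,    0.86889357,  141.99933164])}
top {'K': array([[362.3697877 ,   0.        , 257.14716319],
       [  0.        , 362.3697877 , 189.04443375],
       [  0.        ,   0.        ,   1.        ]]), 'origin': array([0.37114104, 0.00134143, 0.80577759]), 'rotation': array([-172.67473441,   -0.8628704 ,  -91.08992011])}
```

View pics/scene0x.png

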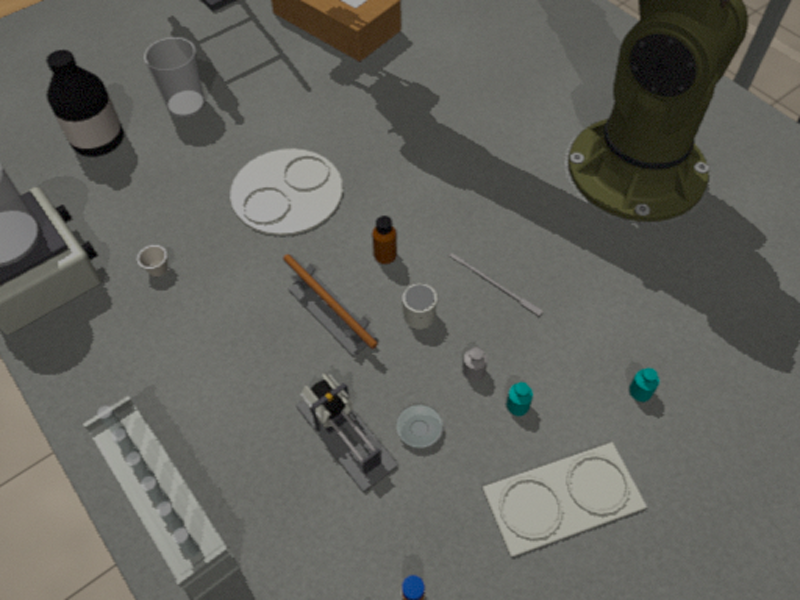

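View pics/top0x.png

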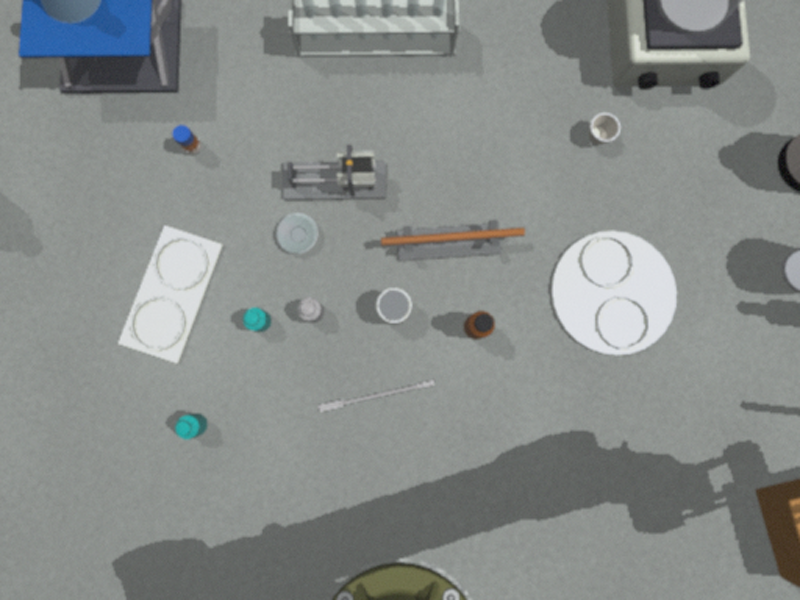

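```bash
python3 - <<'E'
import cv2
def crop(n,x,y,w,h,s,o):
    im=cv2.imread(f'pics/{n}0.png')[y:y+h,x:x+w]
    im=cv2.convertScaleAbs(cv2.resize(im,None,fx=s,fy=s,interpolation=cv2.INTER_CUBIC),alpha=1.3)
    for i in range(0,w,20): cv2.putText(im,str(x+i),(i*s,9),0,.33,(0,255,255));cv2.line(im,(i*s,10),(i*s,14),(0,255,255))
    for i in range(0,h,20): cv2.putText(im,str(y+i),(0,i*s+4),0,.33,(0,255,255));cv2.line(im,(22,i*s),(26,i*s),(0,255,255))
    cv2.imwrite('pics/'+o,im)
crop('top',70,80,200,150,4,'t1.png');crop('top',240,80,200,150,4,'t2.png')
crop('scene',140,80,160,150,4,'s1.png');crop('scene',180,210,240,150,3,'s2.png')
E
```

```text
(no output)
```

View pics/t1.png

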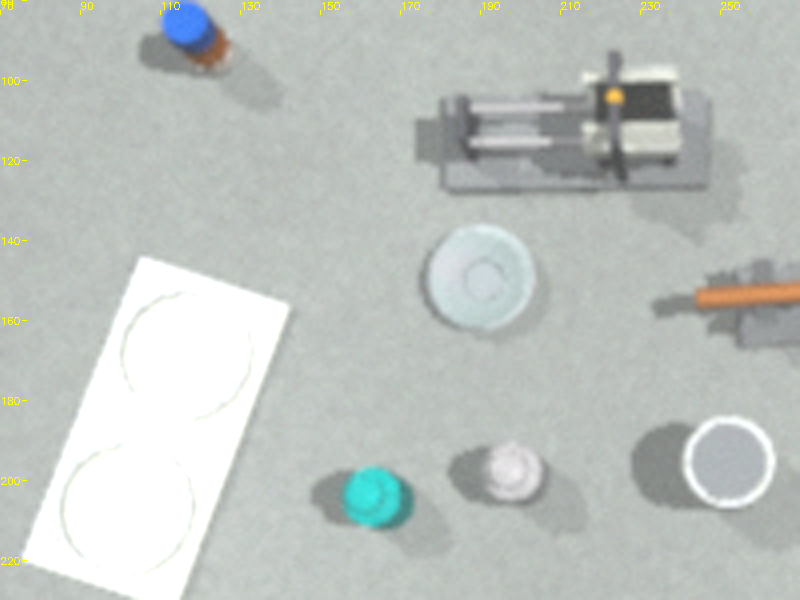

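View pics/t2.png

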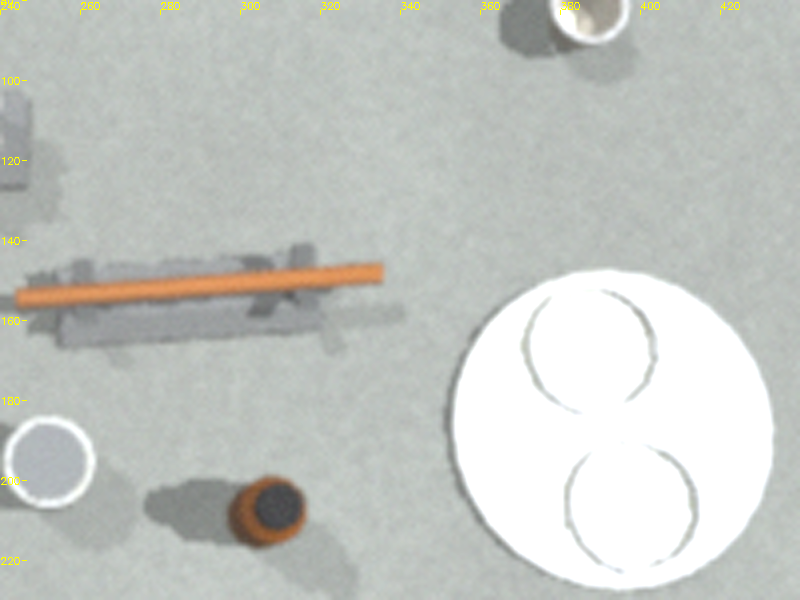

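View pics/s1.png

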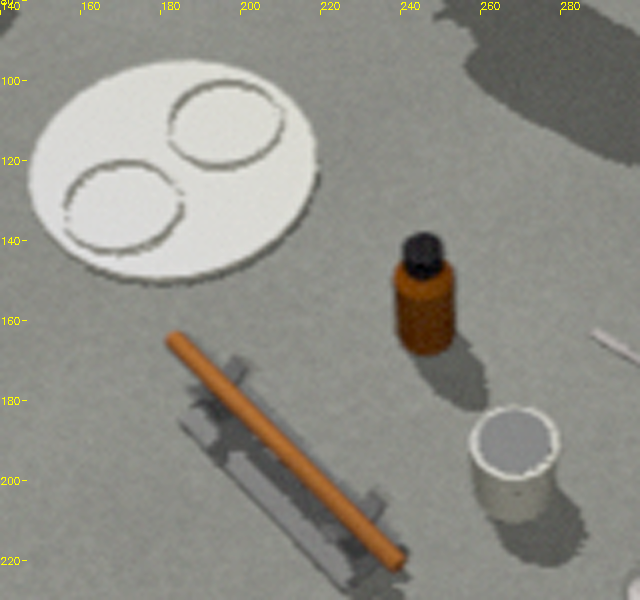

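View pics/s2.png

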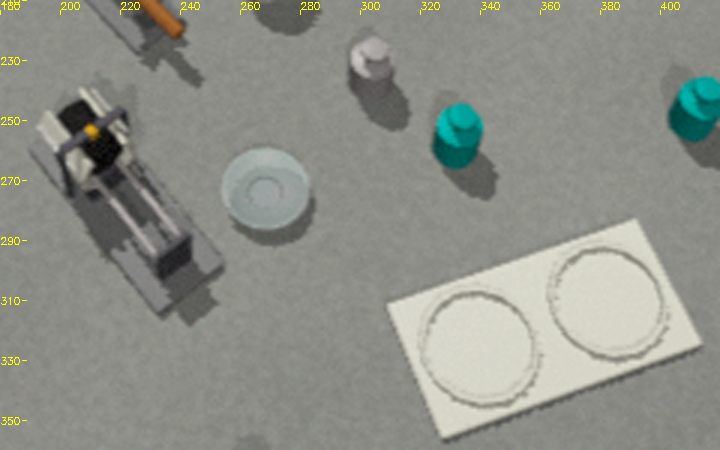

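```bash
cat > h.py <<'E'
import numpy as np
from cell import cams,telemetry
from scipy.spatial.transform import Rotation as R
def ray(n,p):
    c=cams.calibration(n);d=np.linalg.inv(c['K'])@[p[0],p[1],1]
    return c['origin'],R.from_euler('xyz',c['rotation'],degrees=True).as_matrix()@d
def onz(n,p,z):
    o,d=ray(n,p);return o+d*(z-o[2])/d[2]
def tri(t,s):
    A=[];b=[]
    for n,p in(('top',t),('scene',s)):
        o,d=ray(n,p);d=d/np.linalg.norm(d);P=np.eye(3)-np.outer(d,d);A.append(P);b.append(P@o)
    A=np.vstack(A);b=np.hstack(b);x=np.linalg.lstsq(A,b,rcond=None)[0]
    return x,np.linalg.norm(A@x-b)
T1=lambda u,v:(70+u/4,80+v/4)
T2=lambda u,v:(240+u/4,80+v/4)
S1=lambda u,v:(140+u/4,80+v/4)
S2=lambda u,v:(180+u/3,210+v/3)
E
python3 - <<'E'
from h import *
np.set_printoptions(precision=4,suppress=True)
for n,t,s in [('jartop',T1(729,461),S1(514,441)),('knob',T1(517,463),S2(371,48)),('cap',T2(280,505),S1(424,243)),
 ('rodL',T2(18,297),S1(400,562)),('rodR',T2(383,272),S1(173,338)),
 ('A',T1(187,356),S2(481,349)),('B',T1(127,508),S2(607,303)),('C',T2(590,351),S1(124,207)),('D',T2(632,507),S1(226,124)),
 ('yellow',T1(614,97),S2(92,131)),('stop',T1(463,120),S2(175,245)),
 ('baseFrontNear',T1(447,190),S2(222,265)),('baseFrontFar',T1(440,97),S2(160,315)),('teal',T1(368,492),S2(462,113)),('glass',T1(480,277),S2(266,187))]: print(n,*tri(t,s))
print('sleeve right end mid z.06',onz('top',T1(679,113),.063),'left',onz('top',T1(588,113),.063))
print('base right', onz('top',T1(711,97),.008),onz('top',T1(709,187),.008),'left',onz('top',T1(440,97),.008),onz('top',T1(446,189),.008))
print('rails z.038',onz('top',T1(472,107),.038),onz('top',T1(472,142),.038),onz('top',T1(555,106),.038),onz('top',T1(550,143),.038))
print('weight outl',onz('top',T1(513,472),.03), 'teal outl',onz('top',T1(377,498),.03))
for a,b in[(T1(142,257),0),(T1(289,307),0),(T1(182,602),0),(T1(25,560),0)]:print(onz('top',a,.006))
E
```

```text
jartop [ 0.455  -0.0006  0.045 ] 0.0014770289648020208
knob [0.4549 0.1119 0.0455] 0.0032352401640529703
cap [ 0.4266 -0.1159  0.0813] 0.0017590787551560667
rodL [0.5455 0.0152 0.0345] 0.0025283368038643856
rodR [ 0.557  -0.1849  0.0306] 0.00304990712590537
A [ 0.5244  0.3028 -0.0006] 0.0019370123741886
B [0.4399 0.3321 0.0007] 0.0007869185755840963
C [ 0.5166 -0.3073  0.0026] 0.002480410217894137
D [ 0.4279 -0.3257  0.0014] 0.002393552421802324
yellow [0.6453 0.0567 0.0718] 0.001704870594534919
stop [0.6441 0.1412 0.0429] 0.0020541142096404293
baseFrontNear [ 0.6188  0.1574 -0.0004] 0.0010017293963046345
baseFrontFar [0.6719 0.1607 0.0053] 0.0010496563084152232
teal [0.4413 0.1882 0.0492] 0.001908002002167856
glass [0.5647 0.1364 0.0114] 0.0010807321314902814
sleeve right end mid z.06 [0.6402 0.022  0.063 ] left [0.6409 0.0703 0.063 ]
base right [0.6694 0.0052 0.008 ] [0.6163 0.0071 0.008 ] left [0.6715 0.1596 0.008 ] [0.6173 0.1558 0.008 ]
rails z.038 [0.6542 0.1362 0.038 ] [0.6343 0.136  0.038 ] [0.6542 0.0907 0.038 ] [0.6332 0.0935 0.038 ]
weight outl [0.4534 0.1146 0.03  ] teal outl [0.4407 0.1871 0.03  ]
[0.581  0.3261 0.006 ]
[0.551  0.2434 0.006 ]
[0.3879 0.2979 0.006 ]
[0.4123 0.3839 0.006 ]
```

Emit:
{"fn": "arm_command", "kwargs": {"series": "0 0 0 -0.124 0;0 0 0 -0.124 0;0 0 0 -0.124 0;0 0 0 -0.124 0;0 0 0 -0.124 0;0 0 0 -0.124 0;0 0 0 -0.124 0;0 0 0 -0.124 0;0 0 0 -0.124 0;0 0 0 -0.124 0;0 0 0 -0.122 0", "squeeze": 50}}

```text
time_s: 1.02
tool_pos: [0.1718, -0.6265, 0.2219]
tool_rot: [-180.0, -0.1, 93.7]
force: [0.2, 0.3, 0.5]
grip_width: 0.0871
grasp_force: 0.0
```

Emit:
{"fn": "arm_command", "kwargs": {"series": "12 10 0 0 0;25 21 4 0 0;25 21 5 0 0;25 21 5 0 0;25 21 5 0 0;25 21 5 0 0;25 21 5 0 0;25 21 5 0 0;25 21 5 0 0;25 21 5 0 0;25 21 5 0 0;25 21 5 0 0;25 21 5 0 0;25 21 5 0 0;25 21 5 0 0;25 21 5 0 0;25 21 5 0 0;25 21 5 0 0;25 21 5 0 0;25 21 5 0 0"}}

```text
time_s: 2.68
tool_pos: [0.552, -0.1153, 0.128]
tool_rot: [-180.0, 0.0, 93.4]
force: [0.0, 0.0, 0.0]
grip_width: 0.0869
grasp_force: 0.0
```

```bash
cat >> h.py <<'E'
def d(x,y,z,yaw=None):
    o=telemetry.get_obs();p=o['tool_pos'];w=np.array([x,y,z])-p
    M=R.from_euler('xyz',o['tool_rot'],degrees=True)
    print('t',round(o['time_s'],2),'pos',p.round(4),'rot',o['tool_rot'].round(1),'q',o['qpos'].round(0),'\ntool mm',(M.inv().apply(w)*1000).round(1), 'turn', None if yaw is None else round(np.radians(o['tool_rot'][2]-yaw),3))
E
python3 -c "
from h import *;d(.5527,-.110,.0155,93.3)"
```

```text
t 2.68 pos [ 0.552  -0.1153  0.128 ] rot [-180.     0.    93.4] q [ 43.  16. -39. 101.  11.  67.   4.] 
tool mm [  5.3   1.1 112.5] turn 0.001
```

Emit:
{"fn": "arm_command", "kwargs": {"series": "2 1 15 0 0;2 0 20 0 0;1 0 20 0 0;0 0 20 0 0;0 0 15 0 0;0 0 12 0 0;0 0 8 0 0;0 0 2 0 0;0 0 0 0 0;0 0 0 0 255;0 0 0 0 255;0 0 0 0 255;0 0 0 0 255;0 0 0 0 255;0 0 0 0 255;0 0 0 0 255;0 0 0 0 255"}}

```text
time_s: 4.1
tool_pos: [0.5523, -0.1116, 0.0166]
tool_rot: [180.0, 0.0, 93.4]
force: [-0.6, 0.1, -0.7]
grip_width: 0.0419
grasp_force: 0.0
```

Emit:
{"fn": "arm_command", "kwargs": {"series": "0 0 0 0 255;0 0 0 0 255;0 0 0 0 255;0 0 0 0 255;0 0 0 0 255;0 0 0 0 255;0 0 0 0 255;0 0 0 0 255;0 0 0 0 255;0 0 0 0 255"}}

```text
time_s: 4.93
tool_pos: [0.5528, -0.1115, 0.0168]
tool_rot: [179.9, 0.0, 93.4]
force: [3.2, 0.9, -0.2]
grip_width: 0.0108
grasp_force: 50.0
```

Emit:
{"fn": "arm_command", "kwargs": {"series": "0 0 -5 0 255;0 0 -15 0 255;0 0 -20 0 255;0 0 -20 0 255;0 0 -15 0 255;0 0 -8 0.059 255;-2 15 0 0 255;-2 20 0 0 255;-2 20 0 0 255;-2 20 0 0 255;-2 12 0 0 255;0 4 0 0 255;0 0 0 0 255;0 0 0 0 255"}}

```text
time_s: 6.1
tool_pos: [0.6421, -0.1212, 0.0991]
tool_rot: [-179.9, -0.0, 90.0]
force: [-0.3, -0.1, 0.1]
grip_width: 0.0106
grasp_force: 50.0
```

```bash
python3 - <<'E'
from h import *
import cv2
d(.6435,-.122,.031,90)
t=cams.read_camera('top')[85:180,165:345];s=cams.read_camera('scene')[130:330,160:310]
cv2.imwrite('pics/r.png',np.hstack([cv2.resize(t,None,fx=2.5,fy=2.5,interpolation=2)[:237],np.zeros((237,2,3),np.uint8)]))
a=cv2.resize(t,(450,238),interpolation=2);b=cv2.resize(s,(338,450),interpolation=2)
c=np.zeros((450,800,3),np.uint8);c[:238,:450]=a;c[:,452:790]=b;cv2.imwrite('pics/r1.png',cv2.convertScaleAbs(c,alpha=1.3))
E
```

```text
t 6.1 pos [ 0.6421 -0.1212  0.0991] rot [-179.9   -0.    90. ] q [ 36.  28. -36.  90.  17.  68.  -4.] 
tool mm [-0.8  1.6 68.1] turn 0.0
```

View pics/r1.png

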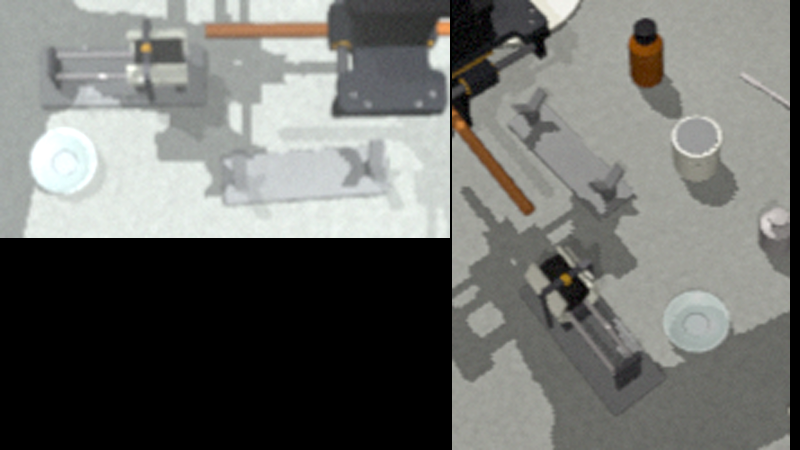

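Emit:
{"fn": "arm_command", "kwargs": {"series": "0 1 10 0 255;0 1 15 0 255;0 0 15 0 255;0 0 15 0 255;0 0 9 0 255;0 0 4 0 255;0 0 0 0 255;0 0 0 0 255"}}

```text
time_s: 6.87
tool_pos: [0.6453, -0.1214, 0.0313]
tool_rot: [-180.0, -0.0, 90.0]
force: [0.1, 0.5, -0.1]
grip_width: 0.0106
grasp_force: 50.0
```

```bash
python3 - <<'E'
from h import *
import cv2
d(.6435,-.122,.031,90)
t=cams.read_camera('top')[90:135,170:270];s=cams.read_camera('scene')[200:320,175:275]
c=np.zeros((540,800,3),np.uint8);c[:180,:400]=cv2.resize(t,None,fx=4,fy=4,interpolation=2);c[:480,400:800]=cv2.resize(s,None,fx=4,fy=4,interpolation=2);cv2.imwrite('pics/r2.png',cv2.convertScaleAbs(c,alpha=1.3))
E
```

```text
t 6.87 pos [ 0.6453 -0.1214  0.0313] rot [-180.   -0.   90.] q [ 35.  32. -35.  92.  20.  62.  -6.] 
tool mm [-0.6 -1.8  0.3] turn 0.0
```

View pics/r2.png

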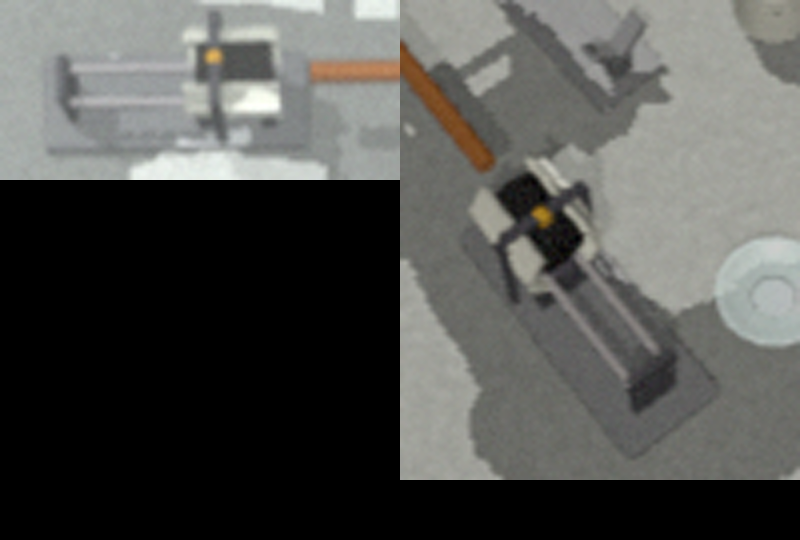

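Emit:
{"fn": "arm_command", "kwargs": {"series": "3 -1 0 0 255;5 -0.5 0 0 255;5 0 0 0 255;5 0 0 0 255;5 0 0 0 255;5 0 0 0 255;5 0 0 0 255;5 0 0 0 255;5 0 0 0 255;5 0 0 0 255"}}

```text
time_s: 7.8
tool_pos: [0.6436, -0.0794, 0.0316]
tool_rot: [-180.0, 0.4, 89.8]
force: [0.3, -8.5, 0.2]
grip_width: 0.0104
grasp_force: 50.0
```

Emit:
{"fn": "arm_command", "kwargs": {"series": "5 0 0 0 255;5 0 0 0 255;5 0 0 0 255;5 0 0 0 255;5 0 0 0 255;5 0 0 0 255;4 0 0 0 255;3 0 0 0 255;0 0 0 0 255;0 0 0 0 255"}}

```text
time_s: 8.63
tool_pos: [0.6437, -0.036, 0.0315]
tool_rot: [-180.0, -0.0, 90.0]
force: [0.8, 0.1, -0.2]
grip_width: 0.0109
grasp_force: 50.0
```

```bash
python3 - <<'E'
from h import *
import cv2
d(.6435,-.0335,.031,90)
t=cams.read_camera('top')[90:135,170:270];s=cams.read_camera('scene')[200:320,175:275]
c=np.zeros((480,800,3),np.uint8);c[:180,:400]=cv2.resize(t,None,fx=4,fy=4,interpolation=2);c[:480,400:800]=cv2.resize(s,None,fx=4,fy=4,interpolation=2);cv2.imwrite('pics/r3.png',cv2.convertScaleAbs(c,alpha=1.5))
E
```

```text
t 8.63 pos [ 0.6437 -0.036   0.0315] rot [-180.   -0.   90.] q [ 29.  31. -36.  94.  20.  61. -13.] 
tool mm [ 2.5 -0.2  0.5] turn 0.001
```

View pics/r3.png

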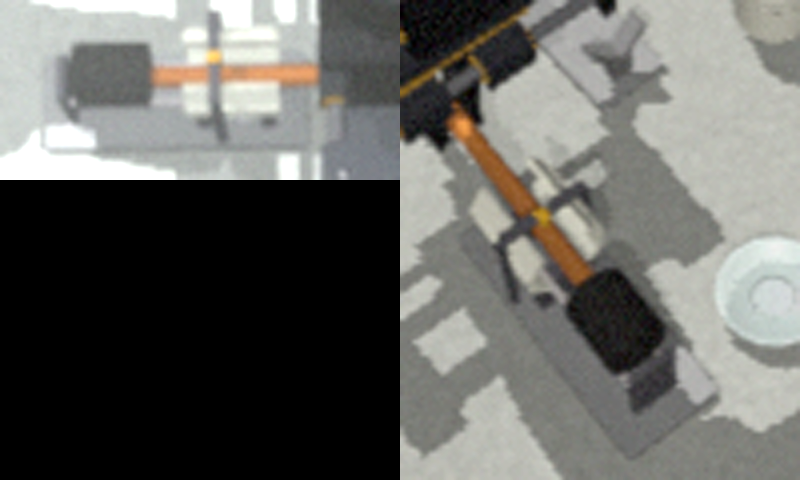

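Emit:
{"fn": "arm_command", "kwargs": {"series": "-6 0 0 0 255;-12 0 0 0 255;-16 0 0 0 255;-16 0 0 0 255;-16 0 0 0 255;-12 0 0 0 255;-8 0 -2 0 255;-2 0 -20 0 255;0 0 -25 0 255;0 0 -18 0 255;1 -10 -5 0 255;1 -20 0 0 255;2 -20 0 0 255;2 -20 0 0 255;2 -14 0 0 255;2 -7 0 0 255;0 0 0 -0.059 255;0 0 0 0 255;0 0 0 0 255"}}

```text
time_s: 10.32
tool_pos: [0.5526, -0.1146, 0.1014]
tool_rot: [180.0, 0.0, 93.3]
force: [-0.3, -0.9, 0.3]
grip_width: 0.0106
grasp_force: 50.0
```

```bash
python3 - <<'E'
from h import *
d(.5525,-.1116,.0170,93.4)
print(onz('top',(197.75,108.5),.055),onz('top',(207.75,109),.05))
print(tri((197.75,108.5),(175+215/4,200+315/4)))
E
```

```text
t 10.32 pos [ 0.5526 -0.1146  0.1014] rot [180.    0.   93.3] q [ 43.  17. -39. 103.  12.  64.   3.] 
tool mm [ 3.   0.  84.4] turn -0.002
[0.6437756 0.112295  0.055    ] [0.64417761 0.09148715 0.05      ]
(array([0.64425191, 0.11307602, 0.05252757]), np.float64(0.0008284306210948406))
```

Emit:
{"fn": "arm_command", "kwargs": {"series": "3 0 12 0 255;0 0 18 0 255;0 0 18 0 255;0 0 16 0 255;0 0 10 0 255;0 0 6 0 255;0 0 3 0 255;0 0 1.5 0 255;0 0 0 0 255;0 0 0 0 130;0 0 0 0 130;0 0 0 0 130;0 0 0 0 130;0 0 0 0 130;0 0 0 0 130;0 0 -10 0 130;0 0 -20 0 130;0 0 -30 0 0;0 0 -30 0 0;0 0 -10 0 0"}}

```text
time_s: 11.98
tool_pos: [0.5553, -0.1115, 0.1222]
tool_rot: [179.6, 0.1, 93.4]
force: [1.1, -1.0, 0.8]
grip_width: 0.0553
grasp_force: 0.0
```

```bash
python3 - <<'E'
from h import *
d(.644,.1125,.13,90)
E
```

```text
t 11.98 pos [ 0.5553 -0.1115  0.1222] rot [1.796e+02 1.000e-01 9.340e+01] q [ 43.  16. -40. 102.  11.  66.   3.] 
tool mm [218.4 101.9  -7.7] turn 0.059
```

Emit:
{"fn": "arm_command", "kwargs": {"series": "0 0 0 0.059 0;15 6 -1 0 0;28 11 -1 0 0;30 12 -1 0 0;30 12 -1 0 0;30 12 -1 0 0;30 12 -1 0 0;28 11 -1 0 0;20 8 0 0 0;13 5 0 0 0;0 0 10 0 0;0 0 20 0 0;0 0 20 0 0;0 0 20 0 0;0 0 15 0 0;0 0 9 0 0;0 0 3 0 0;0 0 0 0 0;0 0 0 0 0", "squeeze": 30}}

```text
time_s: 13.57
tool_pos: [0.6421, 0.1125, 0.0278]
tool_rot: [179.9, -0.0, 90.0]
force: [-0.3, -0.5, 0.3]
grip_width: 0.0871
grasp_force: 0.0
```

```bash
python3 - <<'E'
from h import *
d(.644,.1125,.031,90)
E
```

```text
t 13.57 pos [0.6421 0.1125 0.0278] rot [179.9  -0.   90. ] q [ 17.  33. -39.  93.  23.  62. -28.] 
tool mm [ 0.   1.9 -3.2] turn -0.0
```

Emit:
{"fn": "arm_command", "kwargs": {"series": "0 1 -6 0 0;0 1 -4 0 0;0 0 0 0 0;0 0 0 0 255;0 0 0 0 255;0 0 0 0 255;0 0 0 0 255;0 0 0 0 255;0 0 0 0 255;0 0 0 0 255;0 0 0 0 255;0 0 0 0 255;0 0 0 0 255;0 0 0 0 255;0 0 0 0 255;0 0 0 0 255;0 0 0 0 255"}}

```text
time_s: 14.98
tool_pos: [0.6444, 0.1125, 0.0375]
tool_rot: [179.9, -0.0, 90.0]
force: [2.7, 0.1, 1.4]
grip_width: 0.0327
grasp_force: 30.0
```

Emit:
{"fn": "arm_command", "kwargs": {"series": "0 0 -8 0 255;0 0 -20 0 255;0 0 -25 0 255;0 0 -20 0 255;0 0 -9 0 255;10 -7 0 0 255;22 -14 0 0 255;25 -16 0 0 255;25 -16 0 0 255;25 -16 0 0 255;25 -16 0 0 255;25 -16 0 0 255;19 -12 0 0 255;12 -8 0 0 255;0 0 0 0 255;0 0 10 0 255;0 0 20 0 255;0 0 20 0 255;0 0 15 0 255;0 0 0 0 255"}}

```text
time_s: 16.65
tool_pos: [0.5213, 0.2965, 0.0494]
tool_rot: [-179.6, 0.2, 89.8]
force: [0.9, -1.4, -1.3]
grip_width: 0.0331
grasp_force: 30.0
```

```bash
python3 - <<'E'
from h import *
d(.5235,.301,.0115,90)
E
```

```text
t 16.65 pos [0.5213 0.2965 0.0494] rot [-179.6    0.2   89.8] q [  4.  28. -44. 100.  21.  62. -48.] 
tool mm [ 4.7  2.4 37.8] turn -0.003
```

Emit:
{"fn": "arm_command", "kwargs": {"series": "2 1 10 0 255;2 1 10 0 255;1 0 8 0 255;0 0 5 0 255;0 0 3 0 255;0 0 0 0 255;0 0 0 0 255"}}

```text
time_s: 17.23
tool_pos: [0.5247, 0.3056, 0.0182]
tool_rot: [180.0, 0.0, 90.0]
force: [0.6, 0.7, -0.8]
grip_width: 0.0331
grasp_force: 30.0
```

Emit:
{"fn": "arm_command", "kwargs": {"series": "-3 -1 2 0 255;-1 0 3 0 255;0 0 0 0 255;0 0 0 0 255;0 0 0 0 150;0 0 0 0 150;0 0 0 0 150;0 0 0 0 130;0 0 0 0 130;0 0 0 0 130;0 0 0 0 130;0 0 -10 0 130;0 0 -20 0 130;0 0 -30 0 130;0 0 -30 0 0;0 0 -30 0 0;0 0 -10 0 0;0 0 0 0 0"}}

```text
time_s: 18.73
tool_pos: [0.5253, 0.303, 0.1471]
tool_rot: [179.6, -0.1, 90.0]
force: [1.2, 0.3, -0.5]
grip_width: 0.0617
grasp_force: 0.0
```

```bash
python3 - <<'E'
from h import *
d(.4266,-.1159,.15,90)
E
```

```text
t 18.73 pos [0.5253 0.303  0.1471] rot [ 1.796e+02 -1.000e-01  9.000e+01] q [  6.  22. -47.  94.  17.  71. -45.] 
tool mm [-418.9  -98.7   -4.6] turn 0.0
```

Now to the bottle (418 mm toward -y, 99 mm back).

Emit:
{"fn": "arm_command", "kwargs": {"series": "-10 -2 0 0 0;-22 -5 0 0 0;-27 -6 0 0 0;-27 -6 0 0 0;-27 -6 0 0 0;-27 -6 0 0 0;-27 -6 0 0 0;-27 -7 0 0 0;-27 -7 0 0 0;-27 -7 0 0 0;-27 -7 0 0 0;-27 -7 0 0 0;-27 -6 0 0 0;-27 -6 0 0 0;-25 -6 0 0 0;-20 -5 0 0 0;-12 -3 0 0 0;-6 -1 0 0 0;0 0 0 0 0;0 0 0 0 0", "squeeze": 25}}

```text
time_s: 20.4
tool_pos: [0.4238, -0.117, 0.1421]
tool_rot: [-179.9, -0.1, 90.0]
force: [0.4, 0.1, -0.2]
grip_width: 0.087
grasp_force: 0.0
```

```bash
python3 - <<'E'
from h import *
import cv2
d(.4266,-.1159,.020,90)
t=cams.read_camera('top')
cv2.imwrite('pics/m1.png',cv2.convertScaleAbs(cv2.resize(t[130:230,70:340],None,fx=2.9,fy=2.9,interpolation=2),alpha=1.1))
E
```

```text
t 20.4 pos [ 0.4238 -0.117   0.1421] rot [-1.799e+02 -1.000e-01  9.000e+01] q [ 44.  -3. -31. 116.  -2.  66.  14.] 
tool mm [  1.    3.  122.1] turn -0.0
```

View pics/m1.png

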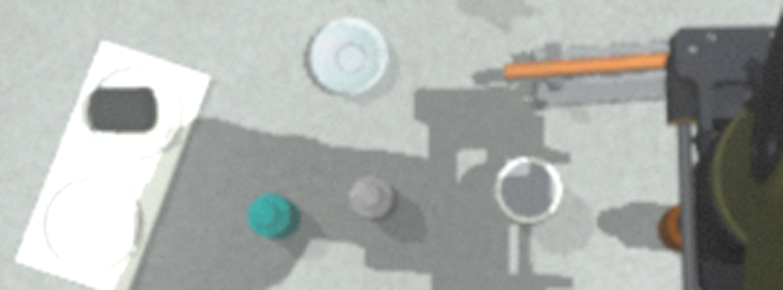

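Emit:
{"fn": "arm_command", "kwargs": {"series": "1 3 10 0 0;0 0 20 0 0;0 0 22 0 0;0 0 22 0 0;0 0 20 0 0;0 0 14 0 0;0 0 9 0 0;0 0 4 0 0;0 0 0 0 0;0 0 0 0 0;0 0 0 0 255;0 0 0 0 255;0 0 0 0 255;0 0 0 0 255;0 0 0 0 255;0 0 0 0 255;0 0 0 0 255;0 0 0 0 255;0 0 0 0 255;0 0 0 0 255"}}

```text
time_s: 22.12
tool_pos: [0.4275, -0.1166, 0.022]
tool_rot: [-180.0, 0.0, 90.0]
force: [-0.3, 0.8, 0.5]
grip_width: 0.0354
grasp_force: 25.0
```

Emit:
{"fn": "arm_command", "kwargs": {"series": "0 0 0 0 255;0 0 0 0 255;0 0 0 0 255;0 0 0 0 255"}}

```text
time_s: 22.45
tool_pos: [0.4275, -0.1166, 0.022]
tool_rot: [-180.0, 0.0, 90.0]
force: [-0.3, -0.2, 0.9]
grip_width: 0.0352
grasp_force: 25.0
```

Emit:
{"fn": "arm_command", "kwargs": {"series": "0 0 -8 0 255;0 0 -20 0 255;0 0 -25 0 255;0 0 -25 0 255;0 0 -25 0 255;0 0 -15 0 255;10 0 0 0 255;20 0 0 0 255;27 1 0 0 255;27 1 0 0 255;27 1 0 0 255;27 1 0 0 255;27 1 0 0 255;27 1 0 0 255;27 1 0 0 255;27 1 0 0 255;27 1 0 0 255;27 1 0 0 255;27 1 0 0 255;27 1 0 0 255"}}

```text
time_s: 24.12
tool_pos: [0.4383, 0.2391, 0.1392]
tool_rot: [-179.9, 0.0, 90.0]
force: [1.0, 0.1, -1.0]
grip_width: 0.0355
grasp_force: 25.0
```

Emit:
{"fn": "arm_command", "kwargs": {"series": "27 0 0 0 255;27 0 0 0 255;20 0 0 0 255;12 0 0 0 255;6 0 0 0 255;0 0 0 0 255;0 0 0 0 255;0 0 0 0 255"}}

```text
time_s: 24.78
tool_pos: [0.4396, 0.3282, 0.1396]
tool_rot: [-180.0, 0.1, 89.9]
force: [-0.0, -0.4, -0.8]
grip_width: 0.0351
grasp_force: 25.0
```

```bash
python3 - <<'E'
from h import *
d(.4395,.330,.0285,90)
E
```

```text
t 24.78 pos [0.4396 0.3282 0.1396] rot [-1.80e+02  1.00e-01  8.99e+01] q [  9.  17. -56. 102.  15.  69. -51.] 
tool mm [ 2.000e+00 -1.000e-01  1.111e+02] turn -0.001
```

Emit:
{"fn": "arm_command", "kwargs": {"series": "2 0 10 0 255;0 0 20 0 255;0 0 22 0 255;0 0 22 0 255;0 0 18 0 255;0 0 10 0 255;0 0 6 0 255;0 0 2 0 255;0 0 0 0 255;0 0 0 0 255"}}

```text
time_s: 25.62
tool_pos: [0.4402, 0.3319, 0.0309]
tool_rot: [179.9, -0.0, 90.0]
force: [0.5, -0.5, -0.6]
grip_width: 0.0351
grasp_force: 25.0
```

Emit:
{"fn": "arm_command", "kwargs": {"series": "0 0 1 0 255;0 0 1 0 255;0 0 0 0 255;0 0 0 0 120;0 0 0 0 120;0 0 0 0 120;0 0 0 0 120;0 0 0 0 100;0 0 0 0 100;0 0 -5 0 100;0 0 -12 0 100;0 0 -25 0 100;0 0 -30 0 100;0 0 -30 0 100;0 0 -15 0 100;0 0 0 0 0;0 0 0 0 0"}}

```text
time_s: 27.03
tool_pos: [0.4402, 0.3319, 0.1466]
tool_rot: [179.8, -0.0, 90.0]
force: [-0.2, -0.4, -0.6]
grip_width: 0.0602
grasp_force: 0.0
```

```bash
python3 - <<'E'
from h import *
d(.454,.113,.13,90)
E
```

```text
t 27.03 pos [0.4402 0.3319 0.1466] rot [179.8  -0.   90. ] q [  9.  17. -56. 102.  15.  69. -51.] 
tool mm [-218.9   13.8   16.5] turn -0.0
```

Emit:
{"fn": "arm_command", "kwargs": {"series": "-10 1 0 0 0;-22 1 0 0 0;-27 2 0 0 0;-27 2 0 0 0;-27 2 0 0 0;-27 2 0 0 0;-27 2 0 0 0;-25 2 0 0 0;-16 0 0 0 0;-8 0 0 0 0;-3 0 0 0 0;0 0 12 0 0;0 0 22 0 0;0 0 22 0 0;0 0 22 0 0;0 0 20 0 0;0 0 10 0 0;0 0 0 0 0;0 0 0 0 0", "squeeze": 40}}

```text
time_s: 28.62
tool_pos: [0.453, 0.1137, 0.0366]
tool_rot: [-179.9, -0.1, 90.1]
force: [0.6, -0.6, 1.3]
grip_width: 0.087
grasp_force: 0.0
```

```bash
python3 - <<'E'
from h import *
d(.454,.113,.010,90)
E
```

```text
t 28.62 pos [0.453  0.1137 0.0366] rot [-1.799e+02 -1.000e-01  9.010e+01] q [ 29.  12. -50. 119.  11.  54. -26.] 
tool mm [-0.7  1.1 26.6] turn 0.002
```

Emit:
{"fn": "arm_command", "kwargs": {"series": "0 1 10 0 0;0 0 9 0 0;0 0 6 0 0;0 0 2 0 0;0 0 0 0 0;0 0 0 0 255;0 0 0 0 255;0 0 0 0 255;0 0 0 0 255;0 0 0 0 255;0 0 0 0 255;0 0 0 0 255;0 0 0 0 255;0 0 0 0 255;0 0 0 0 255;0 0 0 0 255;0 0 0 0 255;0 0 0 0 255;0 0 0 0 255;0 0 0 0 255"}}

```text
time_s: 30.28
tool_pos: [0.4542, 0.1124, 0.01]
tool_rot: [-180.0, 0.0, 90.0]
force: [-1.3, -1.1, 2.9]
grip_width: 0.0313
grasp_force: 40.0
```

Emit:
{"fn": "arm_command", "kwargs": {"series": "0 0 -8 0 255;0 0 -20 0 255;0 0 -25 0 255;0 0 -25 0 255;0 0 -22 0 255;0 0 -10 0 255;-10 1 0 0 255;-20 3 0 0 255;-27 4 0 0 255;-27 4 0 0 255;-27 4 0 0 255;-27 4 0 0 255;-27 4 0 0 255;-27 4 0 0 255;-27 4 0 0 255;-27 4 0 0 255;-27 4 0 0 255;-27 4 0 0 255;-27 4 0 0 255;-27 4 0 0 255"}}

```text
time_s: 31.95
tool_pos: [0.5063, -0.243, 0.1193]
tool_rot: [-180.0, -0.0, 90.0]
force: [0.2, 0.1, -1.8]
grip_width: 0.0311
grasp_force: 40.0
```

Emit:
{"fn": "arm_command", "kwargs": {"series": "-27 4 0 0 255;-18 3 0 0 255;-10 2 0 0 255;-6 1 0 0 255;0 0 0 0 255;0 0 0 0 255;0 0 0 0 255"}}

```text
time_s: 32.53
tool_pos: [0.5168, -0.3005, 0.12]
tool_rot: [-180.0, -0.0, 90.1]
force: [-0.2, -0.0, -1.7]
grip_width: 0.0309
grasp_force: 40.0
```

```bash
python3 - <<'E'
from h import *
d(.516,-.3055,.0165,90)
E
```

```text
t 32.53 pos [ 0.5168 -0.3005  0.12  ] rot [-180.    -0.    90.1] q [ 55.  19. -32.  97.  11.  67.  20.] 
tool mm [ -5.   -0.8 103.5] turn 0.002
```

Emit:
{"fn": "arm_command", "kwargs": {"series": "-4 0 10 0 255;-1 0 20 0 255;0 0 22 0 255;0 0 20 0 255;0 0 14 0 255;0 0 9 0 255;0 0 5 0 255;0 0 2 0 255;0 0 0 0 255;0 0 0 0 255"}}

```text
time_s: 33.37
tool_pos: [0.5174, -0.3079, 0.019]
tool_rot: [179.9, 0.1, 90.0]
force: [0.1, -0.6, -1.3]
grip_width: 0.0312
grasp_force: 40.0
```

Emit:
{"fn": "arm_command", "kwargs": {"series": "1 -1 1 0 255;0 0 1 0 255;0 0 0 0 255;0 0 0 0 255;0 0 0 0 130;0 0 0 0 130;0 0 0 0 130;0 0 0 0 130;0 0 0 0 110;0 0 0 0 110;0 0 -5 0 110;0 0 -12 0 110;0 0 -25 0 110;0 0 -30 0 110;0 0 -25 0 0;0 0 -8 0 0;0 0 0 0 0"}}

```text
time_s: 34.78
tool_pos: [0.5176, -0.3075, 0.1249]
tool_rot: [179.7, 0.2, 90.0]
force: [-0.1, 0.1, -0.6]
grip_width: 0.062
grasp_force: 0.0
```

```bash
python3 - <<'E'
from h import *
d(.455,-.0006,.12,90)
E
```

```text
t 34.78 pos [ 0.5176 -0.3075  0.1249] rot [179.7   0.2  90. ] q [ 55.  19. -32.  97.  11.  67.  20.] 
tool mm [306.9 -62.6   3.4] turn -0.0
```

Emit:
{"fn": "arm_command", "kwargs": {"series": "10 -2 0 0 0;22 -5 0 0 0;27 -6 0 0 0;27 -6 0 0 0;27 -6 0 0 0;27 -5 0 0 0;27 -5 0 0 0;27 -5 0 0 0;27 -5 0 0 0;27 -5 0 0 0;25 -5 0 0 0;18 -4 0 0 0;10 -3 0 0 0;6 -1 0 0 0;0 0 0 0 0;0 0 10 0 0;0 0 20 0 0;0 0 15 0 0;0 0 0 0 0;0 0 0 0 0", "squeeze": 25}}

```text
time_s: 36.45
tool_pos: [0.4517, -0.0004, 0.0749]
tool_rot: [-179.8, -0.1, 89.9]
force: [-0.2, -0.2, 0.9]
grip_width: 0.0868
grasp_force: 0.0
```

```bash
python3 - <<'E'
from h import *
d(.455,-.0006,.014,90)
E
```

```text
t 36.45 pos [ 4.517e-01 -4.000e-04  7.490e-02] rot [-1.798e+02 -1.000e-01  8.990e+01] q [ 42.   5. -46. 119.   4.  58.  -6.] 
tool mm [-0.3  3.4 60.9] turn -0.002
```

Emit:
{"fn": "arm_command", "kwargs": {"series": "0 3 10 0 0;0 0 18 0 0;0 0 16 0 0;0 0 10 0 0;0 0 5 0 0;0 0 2 0 0;0 0 0 0 0;0 0 0 0 255;0 0 0 0 255;0 0 0 0 255;0 0 0 0 255;0 0 0 0 255;0 0 0 0 255;0 0 0 0 255;0 0 0 0 255;0 0 0 0 255;0 0 0 0 255;0 0 0 0 255;0 0 0 0 255"}}

```text
time_s: 38.03
tool_pos: [0.4556, 0.0004, 0.0151]
tool_rot: [-180.0, 0.0, 90.0]
force: [-0.1, 0.5, 1.1]
grip_width: 0.046
grasp_force: 25.0
```

Emit:
{"fn": "arm_command", "kwargs": {"series": "0 0 -8 0 255;0 0 -20 0 255;0 0 -25 0 255;0 0 -25 0 255;0 0 -20 0 255;0 0 -8 0 255;-10 -1 0 0 255;-20 -2 0 0 255;-27 -3 0 0 255;-27 -3 0 0 255;-27 -2 0 0 255;-27 -2 0 0 255;-27 -2 0 0 255;-27 -2 0 0 255;-27 -2 0 0 255;-27 -2 0 0 255;-27 -2 0 0 255;-24 -2 0 0 255;-16 -2 0 0 255;-11 -1 0 0 255"}}

```text
time_s: 39.7
tool_pos: [0.4256, -0.3255, 0.1193]
tool_rot: [-179.9, -0.1, 89.8]
force: [-0.4, -0.2, 0.2]
grip_width: 0.046
grasp_force: 24.9
```

Emit:
{"fn": "arm_command", "kwargs": {"series": "0 0 0 0 255;0 0 0 0 255;0 0 0 0 255"}}

```text
time_s: 39.95
tool_pos: [0.428, -0.3217, 0.1207]
tool_rot: [-180.0, -0.1, 90.1]
force: [0.1, 0.1, -1.3]
grip_width: 0.0461
grasp_force: 24.9
```

```bash
python3 - <<'E'
from h import *
d(.4275,-.324,.0215,90)
E
```

```text
t 39.95 pos [ 0.428  -0.3217  0.1207] rot [-1.80e+02 -1.00e-01  9.01e+01] q [ 61.  11. -29. 106.   6.  65.  30.] 
tool mm [-2.4 -0.5 99.2] turn 0.002
```

Emit:
{"fn": "arm_command", "kwargs": {"series": "-1 0 10 0 255;0 0 20 0 255;0 0 22 0 255;0 0 20 0 255;0 0 12 0 255;0 0 8 0 255;0 0 4 0 255;0 0 1 0 255;0 0 0 0 255;0 0 0 0 255"}}

```text
time_s: 40.78
tool_pos: [0.4283, -0.325, 0.025]
tool_rot: [179.9, 0.1, 90.0]
force: [0.3, 0.0, -1.5]
grip_width: 0.046
grasp_force: 24.9
```

Emit:
{"fn": "arm_command", "kwargs": {"series": "0 0 1.5 0 255;0 0 1.5 0 255;0 0 0 0 255;0 0 0 0 255;0 0 0 0 90;0 0 0 0 90;0 0 0 0 90;0 0 0 0 90;0 0 0 0 80;0 0 0 0 80;0 0 -5 0 80;0 0 -12 0 80;0 0 -25 0 80;0 0 -30 0 80;0 0 -30 0 80;30 0 -30 0 80;35 0 -30 0 80;35 0 0 0 80;35 0 0 0 80;30 0 0 0 80"}}

```text
time_s: 42.45
tool_pos: [0.4281, -0.1611, 0.1815]
tool_rot: [179.9, 0.1, 90.1]
force: [1.0, 0.2, -0.4]
grip_width: 0.0598
grasp_force: 0.0
```

Emit:
{"fn": "arm_command", "kwargs": {"series": "30 0 0 0 80;35 0 0 0 80;35 0 0 0 80;20 0 0 0 80;0 0 0 0 80;0 0 0 0 80"}}

```text
time_s: 42.95
tool_pos: [0.4279, -0.0426, 0.1807]
tool_rot: [179.9, 0.1, 90.2]
force: [-0.5, -0.6, -0.1]
grip_width: 0.0598
grasp_force: 0.0
```

```bash
python3 - <<'E'
from h import *
import cv2
d(.4,0,.1)
t=cams.read_camera('top');s=cams.read_camera('scene')
r=lambda a:cv2.resize(a,(400,300),interpolation=2)
c=np.vstack([np.hstack([r(t[130:235,60:200]),r(t[130:235,330:470])]),np.hstack([r(s[270:375,295:435]),r(s[50:155,120:260])])])
cv2.imwrite('pics/f1.png',c)
cv2.imwrite('pics/f2.png',np.vstack([cv2.resize(t[130:175,200:360],(800,225)),cv2.resize(s[140:240,150:310],(560,350))[:,:].copy() if 0 else cv2.copyMakeBorder(cv2.resize(s[140:240,150:310],(560,350)),0,0,0,240,0)]))
E
```

```text
t 42.95 pos [ 0.4279 -0.0426  0.1807] rot [1.799e+02 1.000e-01 9.020e+01] q [ 49.  -8. -43. 114.  -5.  71.   8.] 
tool mm [ 42.8 -27.8  80.5] turn None
```

View pics/f1.png

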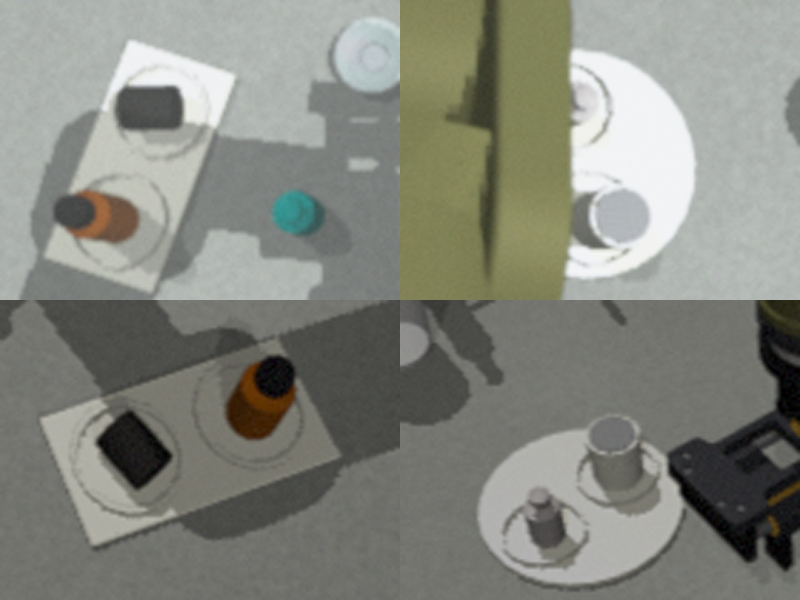

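View pics/f2.png

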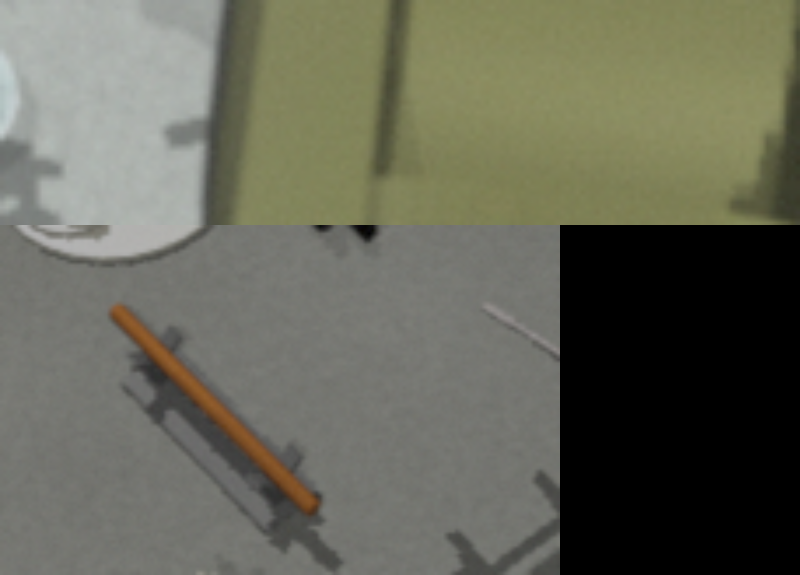

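```bash
python3 -c "
from cell import env;print(env.sign_off())"
```

```text
the job is handed in; nothing more can be done
None
```

I handed the job in after about 43 s of robot time. The last pictures show all four things in their nests, with bottle, jar and weight upright, and the rod back in its rest; the hand-in returned no verdict.

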